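# Box the brass nut and shut the flap

### The job

Put the hexagonal brass nut into the small open white card box, then fold the box's flap down until it is shut. Leave the brass bleed key lying where it is.

Things in the scene. Friction and masses are not known exactly. Their poses are not given: they have to be found in the camera images.
- nut: the loose brass compression nut: a hexagon 24 mm across the flats (its x) and 28 mm across the corners (its y), with a narrower round collar on top, 16 mm tall in all; the solid hexagon that fingers can hold is the lowest 11 mm. About 30 g. It stands on the worktop, collar up. Origin: centre of its underside; z up. Grip it across the flats, along its x (the flats repeat every 60 degrees).
- bleed_key: the brass radiator bleed key lying flat on the worktop, 21 x 38 x 8 mm; not to be moved. Origin: centre of its underside; its long side lies along its y. (Round the work: a boiler hangs 0.5 m above the rear of the worktop, from about x = 0.55 m back, so carry things low and straight across, not in a wide high arc.)
- parts_box: the small white card box, 52 mm (its x) by 98 mm (its y) and 63 mm high, walls and bottom about 2 mm; it stays put on the worktop. Open on top, inside 49 x 95 mm and 61 mm deep. Origin: centre of its underside; z up; its +x side, roughly to the robot's right, carries the flap.
- parts_box_flap (a joint): the box's only flap, 52 x 96 mm, 2 mm thick, covering the whole top; hinged along the top of the +x wall (box frame x = +26 mm, z = 63 mm, hinge line along y). 0 = shut, flat on the rim; pi/2 = upright; limit 1.83 = leaning back from the opening. Very light, slight friction: it may stay half open, so push it over from behind and press it down
Things that resemble listed ones, but are neither listed nor needed, are in the scene too. Leave any orange or purple look-alike of the parts_box alone.

How it is judged (in metres and radians):
On the way, in this order (a step that is already met when the one before it is completed fails the run):
1. the nut lies in the box, let go, with the flap still open (x of nut in the frame of parts_box between -0.026 and 0.026 m and y of nut in the frame of parts_box between -0.049 and 0.049 m and height (world z) of nut below 0.03 m and contact force between the fingers and nut below 0.1 N and value of joint parts_box_flap above 0.3 rad), for 0.2 s.
2. the flap is shut (value of joint parts_box_flap below 0.17 rad), for 0.2 s.
At the end, for the whole second after the job is handed in: the nut lies at rest on the bottom inside the card box (its origin less than 30 mm up), the flap is within 0.17 rad (10 degrees) of shut, and the bleed key is within 30 mm of where it lay (x of nut in the frame of parts_box between -0.026 and 0.026 m and y of nut in the frame of parts_box between -0.049 and 0.049 m and height (world z) of nut below 0.03 m and linear speed of nut below 0.02 m/s and value of joint parts_box_flap below 0.17 rad and distance of bleed_key from where it was at the start of the episode below 0.03 m); the robot touches nothing.
It fails at once if the bleed key is moved by more than 30 mm (distance of bleed_key from where it was at the start of the episode above 0.03 m).
It also fails if it takes over 38 s, if anything falls off the work surface, if the arm or the gripper's body presses on something with over 40 N, if the wrist force passes 120 N, or if a joint passes its speed limit or range.

### The arm

A 6-joint arm with a two-finger parallel gripper is mounted at the origin on a cart in front of the work surface, level with it; the furniture and walls round the work are solid. World frame = base frame: x ahead of the robot, y to its left, z up, the work surface at z = 0. Lengths are in mm, angles in degrees, forces in N, time in s.
With the tool pointing down it reaches from about 300 to 850 mm from the base axis. Payload 4.2 kg.
Tool frame: the origin (TCP) lies midway between the tips of the shut fingers; the grasp point (between the pads) lies 19 mm behind it (pinch_z is the distance from the TCP to the grasp point, in mm); z points along the fingers, y is the line along which they close (so a half turn about z gives the same grasp; the last joint's range is limited). The gripper opens to 91 mm and grips with 3 to 60 N. Pads are 32 mm wide; open, the fingers measure 118 mm over their backs; the gripper's body (76 mm by 178 mm) begins 60 mm behind the grasp point.
Start: joints at [67.265, 18.312, 89.639, -0, 72.044, -1.146], TCP at [211.573, 534.678, 213.976] pointing down, gripper open.
Joint ranges: [-177.97, 177.97], [-48.28, 115.42], [12.27, 149.76], [-77.06, 257.06], [2.81, 150.46], [-146.56, 146.56]. Speed limits (degrees/s): [147.25, 147.25, 180, 180, 180, 180].

### API

Orientations are given as [roll, pitch, yaw] about the fixed x, y, z axes, in that order (R = Rz(yaw) Ry(pitch) Rx(roll)).
In Python, from workcell import * gives the robot as it stands.
- The arm moves only by the tool step_arm, never from a script. Its argument "steps" is a list of rows, each a list of 7 numbers: the turn, a rotation vector about the tool's x, y, z in degrees, then the shift along the tool's x, y, z in mm, then the opening, from 0 (shut) to 1 (fully open). In form: [[rx, ry, rz, x, y, z, hand], ...]. A call has exactly 8 rows; each row shifts and turns the commanded pose from where the row before left it, along the tool's axes as they then stand; what a row does not reach is not made up. A row lasts 1/8 s, in which the tool goes at most 62.5 mm and 10.7 degrees, less where a joint would pass 70% of its speed; a pose out of reach is approached as far as the arm can. A call is refused whole if a number of a shift passes 62.5 or a number of a turn 10.7, either way. A call with a gripper value outside its range is refused whole. The fingers move at their own pace and stop on an object; "force" is the grip in N (left out, the last holds). Time passes only in rows, so rows that do not move let the fingers close, or fill a call up. It gives the time, the measured TCP pose, the force, the opening and the grip force at its end, in the units of the state.
- state(): the state, without advancing time (a new reading comes with each control period).
- grab_frame(name): name is "scene" or "top" or "wrist"; returns a dict with "image" (420x560x3 uint8, blue, green, red), "fovy" (degrees; the focal length in pixels is half the picture's height over the tangent of half this angle, whatever the lens; pixels are square), "cx", "cy" (the principal point, pixels), "origin" and "rotation" of the camera in the world; the wrist camera has in their place "tool_from_camera" (4x4, takes a point from camera to tool coordinates, whose origin is the TCP and whose axes are the flange's). Camera axes: x right, y down, z forward; pixel columns grow to the right and rows downward; lengths in mm; the calibration is good to about 2 mm. A picture is of the moment at which its call begins: read the wrist's pose just before it. There is no depth.
- job_done(): hands the job in; it is judged then, once.
The state is a dict: "time_s": time; "qpos": joint angles; "qvel": joint speeds; "effort": joint torques, N m; "ee_pos": TCP position; "ee_rot": TCP orientation; "force": force on the tool from outside, world axes, zero at the start; "torque": the same for the moment, N m; "gripper_width": finger opening in mm; "gripper_force": force on a finger pad.
Only numpy, scipy, OpenCV 4.12 (cv2) and the standard library are available. Lean on these libraries where they do the work, as an engineer would, in place of code of your own. Each camera call takes 0.05 s, during which the arm holds its last target. There are 200 camera calls.

## Working session

There is one attempt and no reset: what is moved stays moved. The work goes in short steps, Python scripts to look and compute and a tool call to move; the robot and the scene stay as the last step left them, time stands still between calls to the robot, and variables do not carry over. Pictures are saved under pics/ and viewed, at most 10 in all, crops included, and the job is handed in when it is done.

Besides the shell and the picture viewer there is one more tool, called after ">>>" as a command line: name --pt "numbers of a row" for each row, then --argument value for the rest. step_arm: Moves the arm, as the interface text tells. Its arguments: {"type":"object","properties":{"steps":{"type":"array","items":{"type":"array","items":{"type":"number"}}},"force":{"type":"number"}},"required":["steps"]}

```bash
mkdir -p pics; ls; cat > h.py <<'E'
from workcell import *
import numpy as np, cv2
from scipy.spatial.transform import Rotation as R
def ray(f,u,v,T=None):
    fl=210/np.tan(np.radians(f["fovy"])/2)
    d=np.array([(u-f["cx"])/fl,(v-f["cy"])/fl,1.])
    if T is None: return np.array(f["origin"]),np.array(f["rotation"])@d
    return T[:3,3],T[:3,:3]@d
def hit(f,u,v,z,T=None):
    o,d=ray(f,u,v,T); return o+d*(z-o[2])/d[2]
E
python3 - <<'E'
from h import *
import pickle
F={n:grab_frame(n) for n in("scene","top")}
pickle.dump(F,open("f0.pkl","wb"))
for n in F: cv2.imwrite(f"pics/{n}0.png",F[n]["image"]); print(n,F[n]["fovy"],F[n]["cx"],F[n]["cy"],F[n]["origin"],np.round(F[n]["rotation"],3).tolist())
s=state();print(s["ee_pos"],s["ee_rot"],s["time_s"])
E
```

```text
pics
scene 57.8072442137758 271.13680287028416 209.52209478452568 [ -14.9891284  -314.09741855  906.60092803] [-147.575, 0.684, -59.107]
top 55.45314672777248 272.7651957167617 209.52222923416682 [ 389.04609788  -36.60497547 1206.77477174] [-177.867, 1.075, -90.43]
[211.39882387 534.28143846 213.21189641] [-1.79913844e+02 -1.99832349e-03  1.58409946e+02] 0.1
```

View pics/top0.png

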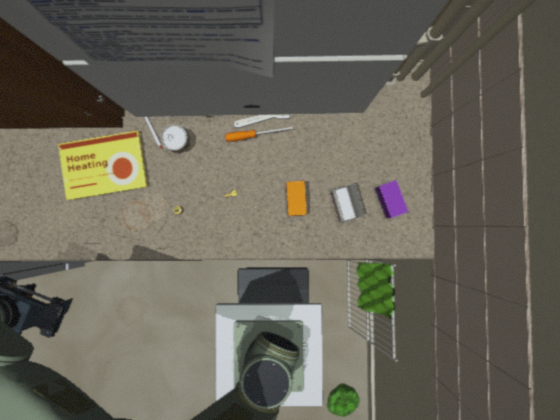

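View pics/scene0.png

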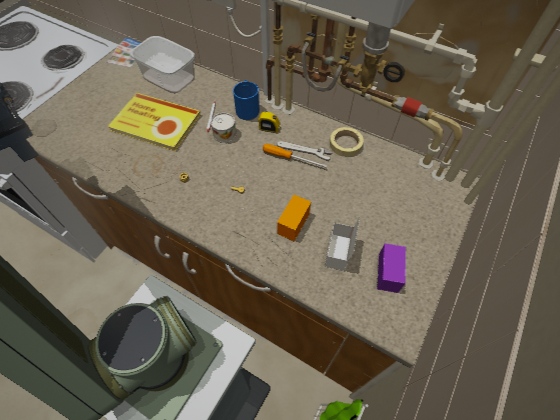

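The top view shows the nut at (178,210), the bleed key at (232,194) and the white box at (349,202). The orange box (297,198) and the purple box (393,199) are look-alikes. The scene view shows the nut at (184,177), the key at (238,189) and the white box at (341,245). I'll confirm these in one enlarged crop.

```bash
sed -i 's/np.array(f\["rotation"\])@d/R.from_euler("xyz",f["rotation"],degrees=True).as_matrix()@d/' h.py
python3 - <<'E'
from h import *
import pickle
F=pickle.load(open("f0.pkl","rb"))
t=F["top"]["image"];s=F["scene"]["image"]
c=lambda i,x,y,w,h,k:cv2.resize(i[y:y+h,x:x+w],(w*k,h*k),interpolation=cv2.INTER_CUBIC)
a=np.hstack([c(t,325,175,50,50,6),c(s,315,210,50,66,6)[:300*396//396][:300]])
b=np.hstack([c(t,160,185,100,40,3),c(s,160,160,100,40,3)])
A=c(t,325,175,50,50,6);B=c(s,315,208,60,70,6)
im=np.zeros((560,760,3),np.uint8)
im[:300,:300]=A;im[:420,320:680]=B;im[430:550,:300]=b[:,:300];im[430:550,320:620]=b[:,300:]
cv2.imwrite("pics/crop1.png",im)
for n,u,v,z in(("top",178,210,8),("scene",184,177,8),("top",232,194,4),("scene",238,189,4),("top",349,202,0),("scene",341,250,30)): print(n,u,v,hit(F[n],u,v,z).round(1))
for n in F:
    hsv=cv2.cvtColor(F[n]["image"],cv2.COLOR_BGR2HSV)
    m=cv2.inRange(hsv,(18,110,90),(38,255,255))
    k,l,st,ce=cv2.connectedComponentsWithStats(m)
    for i in range(1,k):
        if 8<st[i,4]<400: print(n,st[i].tolist(),ce[i].round(1),hit(F[n],*ce[i],8).round(1))
E
```

```text
top 178 210 [434.8 271.5   8. ]
scene 184 177 [436.4 270.1   8. ]
top 232 194 [482.  108.5   4. ]
scene 238 189 [483.4 109.2   4. ]
top 349 202 [ 455.  -244.3    0. ]
scene 341 250 [ 442.9 -235.7   30. ]
scene [273, 26, 4, 4, 9] [274.   27.7] [1218.3  422.9    8. ]
scene [278, 26, 5, 4, 12] [280.8  27.9] [1230.3  398.5    8. ]
scene [345, 32, 12, 6, 29] [350.8  35. ] [1326.2  135.7    8. ]
scene [317, 34, 8, 2, 9] [320.9  34.7] [1269.8  238.5    8. ]
scene [273, 37, 10, 4, 17] [277.3  39. ] [1159.8  373.3    8. ]
scene [305, 36, 8, 4, 24] [308.7  37.8] [1227.8  270.7    8. ]
scene [444, 39, 9, 5, 14] [448.2  40.9] [1477.7 -205.2    8. ]
scene [343, 40, 12, 9, 46] [348.5  44.3] [1267.4  118.5    8. ]
scene [116, 49, 4, 3, 10] [117.5  50.2] [792.6 869.8   8. ]
scene [365, 51, 11, 6, 24] [369.6  54. ] [1251.8   24.7    8. ]
scene [285, 55, 11, 6, 29] [290.1  57.6] [1084.3  273.5    8. ]
scene [338, 59, 9, 5, 26] [342.1  61. ] [1162.7   96.4    8. ]
scene [377, 60, 10, 12, 61] [381.6  65. ] [1214.4  -38.7    8. ]
scene [285, 62, 10, 7, 20] [289.   64.8] [1045.2  255.8    8. ]
scene [345,
[... 286 characters left out ...]
] [775.2 178.    8. ]
scene [430, 115, 6, 5, 13] [432.9 117. ] [1048.2 -285.3    8. ]
scene [438, 119, 11, 4, 16] [441.9 120.3] [1048.2 -315.3    8. ]
scene [453, 128, 9, 12, 68] [457.5 133.4] [1016.1 -375.6    8. ]
scene [220, 134, 8, 4, 15] [223.5 135.3] [633.7 264.4   8. ]
scene [263, 144, 29, 11, 112] [276.6 148.5] [671.1  89.2   8. ]
scene [180, 173, 8, 8, 50] [183.1 176.3] [437.1 273.9   8. ]
scene [231, 187, 13, 6, 48] [238.4 188.9] [482.1 106.6   8. ]
top [58, 135, 57, 11, 77] [ 85.6 139.6] [652.1 554.9   8. ]
top [228, 135, 5, 3, 9] [229.9 136.2] [657.2 113.8   8. ]
top [225, 190, 12, 7, 39] [231.2 193.5] [483.2 110.5   8. ]
top [175, 206, 6, 7, 27] [177.2 209.2] [437.1 273.8   8. ]
```

View pics/crop1.png

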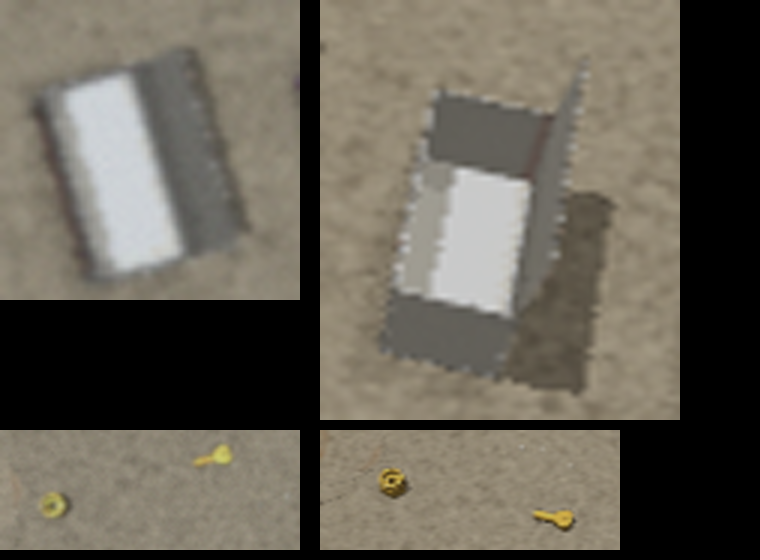

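The crop confirms the choices. The nut is a ring with a hex outline at top (177,209). The key is a bow with a shank, which rules it out as the nut. The white open box at top (349,202) has its flap standing up and leaning right, and it isn't orange or purple. Next I'll measure the box corners.

```bash
python3 - <<'E'
from h import *
import pickle
F=pickle.load(open("f0.pkl","rb"))
s=lambda x,y,z:hit(F["scene"],315+(x-320)/6-.4,208+y/6-.4,z).round(1)
t=lambda x,y,z:hit(F["top"],325+x/6-.4,175+y/6-.4,z).round(1)
BL,BR,FL,FR=s(437,92,63),s(553,115,63),s(397,292,63),s(512,316,63)
print("rim scene",BL,BR,FL,FR)
print("bot scene",s(380,350,0),s(500,378,0))
print("rim top",t(65,92,63),t(132,70,63),t(108,275,63),t(183,257,63), "bot", t(40,105,0),t(95,280,0))
print("flap tip top z~113",t(190,50,113),t(245,235,113))
print("flap tip scene",s(585,62,113),s(558,258,113))
c=(BL+BR+FL+FR)/4; a=(BL+BR-FL-FR)[:2]; print(c,np.degrees(np.arctan2(a[1],a[0])),np.linalg.norm(BL-FL),np.linalg.norm(BL-BR))
E
```

```text
rim scene [ 486.6 -190.4   63. ] [ 501.3 -237.7   63. ] [ 393.6 -217.5   63. ] [ 407.5 -262.1   63. ]
bot scene [ 395.8 -216.2    0. ] [ 410.2 -266.     0. ]
rim top [ 486.4 -195.3   63. ] [ 496.7 -227.3   63. ] [ 399.  -214.5   63. ] [ 407.3 -250.1   63. ] bot [ 485.4 -191.4    0. ] [ 397.1 -217.7    0. ]
flap tip top z~113 [ 500.9 -245.4  113. ] [ 416.3 -269.   113. ]
flap tip scene [ 500.  -243.1  113. ] [ 413.7 -270.1  113. ]
[ 447.25  -226.925   63.   ] 15.413315130384854 96.86800297311801 49.53160607127532
```

>>> step_arm --pt "0 0 0 -43.7 -23.1 13.4 1" --pt "0 0 0 -43.7 -23.1 13.4 1" --pt "0 0 0 -43.7 -23.1 13.4 1" --pt "0 0 0 -43.7 -23.1 13.4 1" --pt "0 0 0 -43.7 -23.1 13.4 1" --pt "0 0 0 -43.7 -23.1 13.4 1" --pt "0 0 0 -43.7 -23.1 13.4 1" --pt "0 0 0 0 0 0 1"

```text
time_s: 1.1
ee_pos: [437.3, 269.1, 118.8]
ee_rot: [-179.9, -0.1, 158.1]
force: [-1.0, -0.4, -0.1]
gripper_width: 91.0
gripper_force: 0.0
```

```bash
cat > w.py <<'E'
from h import *
import sys
s=state(); f=grab_frame("wrist"); n=sys.argv[1]
cv2.imwrite(f"pics/{n}.png",f["image"])
T=np.eye(4);T[:3,:3]=R.from_euler("xyz",s["ee_rot"],degrees=True).as_matrix();T[:3,3]=s["ee_pos"];T=T@np.array(f["tool_from_camera"])
print(s["time_s"],s["ee_pos"],s["ee_rot"],s["qvel"].max() if hasattr(s["qvel"],'max') else '')
print(np.round(f["tool_from_camera"],2).tolist())
hsv=cv2.cvtColor(f["image"],cv2.COLOR_BGR2HSV)
m=cv2.morphologyEx(cv2.inRange(hsv,(16,100,60),(40,255,255)),cv2.MORPH_CLOSE,np.ones((7,7)))
for c in cv2.findContours(m,cv2.RETR_EXTERNAL,cv2.CHAIN_APPROX_NONE)[0]:
    if cv2.contourArea(c)<150: continue
    hu=cv2.convexHull(c); p=cv2.approxPolyDP(hu,0.03*cv2.arcLength(hu,True),True)[:,0]
    print(cv2.contourArea(c),cv2.boundingRect(c)); W=np.array([hit(f,*q,11,T)[:2] for q in p]); print(p.tolist()); print(W.round(1).tolist(), W.mean(0))
    e=np.roll(W,-1,0)-W; print("edges",np.linalg.norm(e,axis=1).round(1),(np.degrees(np.arctan2(e[:,1],e[:,0]))%60).round(1))
E
python3 w.py wr1
```

```text
1.1 [437.32414037 269.1403606  118.84119511] [-1.79858889e+02 -7.98439503e-02  1.58146990e+02] 3.4094325326961163
[[0.0, -0.96, -0.28, 79.44], [1.0, 0.0, 0.0, -0.2], [-0.0, -0.28, 0.96, -171.33], [0.0, 0.0, 0.0, 1.0]]
4577.0 (261, 345, 285, 23)
[[545, 346], [520, 366], [261, 367]]
[[680.7, 479.3], [696.9, 450.3], [593.9, 188.1]] [657.1771216 372.5899029]
edges [ 33.3 281.7 303.8] [59.3  8.5 13.4]
744.5 (90, 280, 31, 54)
[[113, 280], [120, 291], [115, 322], [107, 332], [97, 333], [91, 324], [92, 298], [102, 282]]
[[442.0, 91.6], [455.3, 91.9], [485.1, 68.9], [492.6, 54.9], [489.8, 44.4], [477.9, 44.4], [451.8, 61.5], [439.8, 80.3]] [466.79137879  67.22432332]
edges [13.4 37.7 15.9 10.8 11.9 31.3 22.3 11.5] [ 1.3 22.3 58.3 14.8  0.4 26.8  2.4 19.3]
608.5 (263, 194, 28, 30)
[[279, 194], [290, 202], [289, 218], [273, 223], [263, 216], [264, 202]]
[[422.0, 277.6], [432.8, 284.3], [446.9, 277.8], [445.8, 262.1], [436.0, 256.0], [423.9, 262.0]] [434.56023739 269.96159167]
edges [12.7 15.5 15.8 11.6 13.5 15.8] [31.6 35.4 26.4 31.8 33.6 36.8]
9221.5 (392, 150, 168, 185)
[[559, 150], [559, 278], [447, 333], [392, 238]]
[[476.7, 520.9], [604.2, 504.0], [626.1, 386.3], [502.0, 361.9]] [552.2696     443.28693691]
edges [128.6 119.7 126.5 161. ] [52.4 40.5 11.1 39. ]
```

View pics/wr1.png

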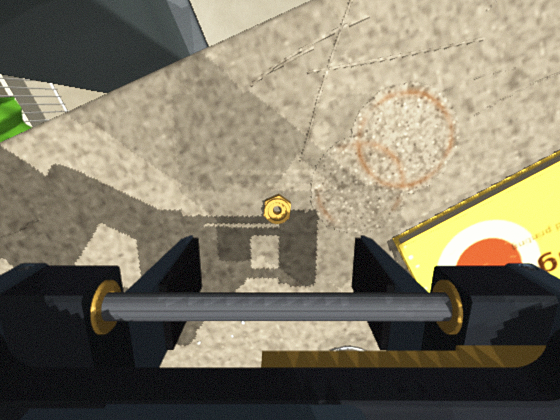

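The nut is at (277,209), and its hull gives about a 14 mm edge, which matches the hexagon. Its flats need the closing axis at about 62.6°, so I turn the tool +5.5°, descend and then grip.

>>> step_arm --pt "0 0 5.5 1.6 0.6 20 0.55" --pt "0 0 0 0 0 25 0.55" --pt "0 0 0 0 0 25 0.55" --pt "0 0 0 0 0 20 0.55" --pt "0 0 0 0 0 14 0.55" --pt "0 0 0 0 0 8 0.55" --pt "0 0 0 0 0 4 0.55" --pt "0 0 0 0 0 0 0.55"

```text
time_s: 2.15
ee_pos: [435.4, 273.1, 4.4]
ee_rot: [180.0, 0.0, 152.9]
force: [0.2, 0.3, -0.6]
gripper_width: 50.1
gripper_force: 0.0
```

```bash
python3 w.py wr2 | grep -A4 "^[0-9.]* ("
```

```text
5352.5 (175, 345, 311, 23)
[[485, 367], [175, 366], [466, 345]]
[[560.0, 360.4], [468.4, 183.1], [538.1, 354.6]] [522.18549473 299.38032117]
edges [199.7 185.2  22.7] [ 2.7  7.9 14.9]
172.0 (474, 320, 18, 20)
[[474, 321], [491, 321], [487, 339]]
[[523.4, 364.3], [528.2, 373.6], [539.8, 367.7]] [530.4604134  368.49914111]
edges [10.4 13.  16.7] [ 2.9 33.1 11.7]
480.0 (366, 280, 19, 55)
[[371, 280], [379, 284], [384, 303], [380, 334], [369, 324], [366, 288]]
[[468.7, 318.6], [473.3, 321.8], [486.5, 319.7], [505.9, 309.5], [496.1, 306.1], [472.2, 313.9]] [483.77367008 314.93587739]
edges [ 5.6 13.4 21.9 10.4 25.1  5.8] [35.  51.2 32.  18.8 41.8  7.4]
511.5 (168, 280, 20, 55)
[[182, 280], [187, 291], [184, 324], [172, 334], [169, 298], [174, 283]]
[[418.1, 219.7], [425.6, 218.5], [444.3, 204.8], [447.0, 194.4], [424.8, 206.4], [417.6, 214.5]] [429.56685485 209.71574421]
edges [ 7.6 23.1 10.8 25.3 10.7  5.3] [50.9 23.8 44.8 31.6 11.5 24.8]
166.0 (543, 259, 17, 20)
[[558, 278], [543, 268], [559, 259]]
[[517.5, 416.8], [507.0, 410.5], [505.5, 420.1]] [509.98482533 415.82011566]
edges [12.2  9.7 12.4] [31.1 38.9 44.7]
1697.0 (250, 241, 44, 51)
[[273, 241], [291, 251], [292, 279], [266, 291], [251, 278], [253, 250]]
[[420.7, 278.5], [430.8, 284.9], [446.9, 277.5], [447.0, 260.3], [435.4, 256.4], [420.4, 265.8]] [433.52645509 270.56472233]
edges [11.9 17.8 17.3 12.2 17.8 12.7] [32.2 35.6 30.2 18.4 28.  28.6]
593.5 (465, 232, 95, 60)
[[559, 232], [559, 241], [465, 288]]
[[488.9, 423.8], [494.3, 422.6], [498.9, 366.2]] [494.0647747 404.2194941]
edges [ 5.6 56.6 58.5] [47.3 34.7 39.9]
237.0 (472, 53, 70, 36)
[[472, 57], [504, 53], [525, 63], [541, 88]]
[[380.2, 406.8], [385.5, 420.9], [394.4, 428.8], [409.1, 433.0]] [392.2938302  422.36717537]
edges [15.1 11.9 15.3 39. ] [ 9.5 41.4 15.8 42.1]
```

View pics/wr2.png

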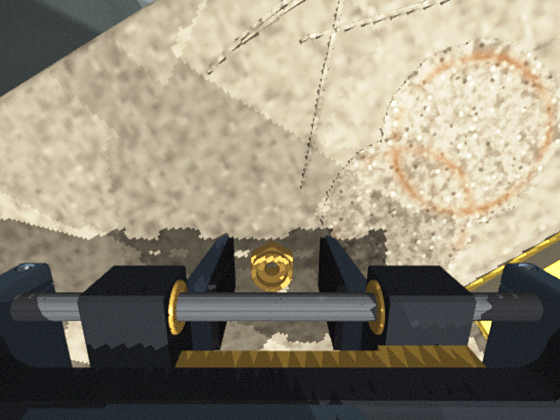

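The nut at (271,265) sits between the pads with its flats parallel to them, about 2 mm off centre. I'll centre, lower 2 mm, grip and lift.

>>> step_arm --pt "0 0 0 -0.8 -2.2 2.2 0.55" --pt "0 0 0 0 0 0 0.2" --pt "0 0 0 0 0 0 0" --pt "0 0 0 0 0 0 0" --pt "0 0 0 0 0 0 0" --pt "0 0 0 0 0 0 0" --pt "0 0 0 0 0 -10 0" --pt "0 0 0 0 0 -20 0" --force 20

```text
time_s: 3.2
ee_pos: [434.4, 270.3, 32.1]
ee_rot: [-179.9, -0.1, 152.9]
force: [0.8, -0.1, 0.1]
gripper_width: 23.8
gripper_force: 20.0
```

>>> step_arm --pt "0 0 9.48 0 0 -16 0" --pt "0 0 9.48 0 0 -16 0" --pt "0 0 9.48 0 0 -16 0" --pt "0 0 9.48 0 0 -16 0" --pt "0 0 9.48 0 0 -14 0" --pt "0 0 0 -40 -10 0 0" --pt "0 0 0 -50 -12.5 0 0" --pt "0 0 0 -55 -13.8 0 0"

```text
time_s: 4.2
ee_pos: [438.9, 120.1, 110.6]
ee_rot: [179.9, -0.0, 105.6]
force: [0.8, -0.5, 0.1]
gripper_width: 23.4
gripper_force: 20.0
```

>>> step_arm --pt "0 0 0 -55 -13.8 0 0" --pt "0 0 0 -55 -13.8 0 0" --pt "0 0 0 -55 -13.8 0 0" --pt "0 0 0 -55 -13.8 0 0" --pt "0 0 0 -50 -12.5 0 0" --pt "0 0 0 -40 -10 0 0" --pt "0 0 0 -20 -5 0 0" --pt "0 0 0 0 0 0 0"

```text
time_s: 5.2
ee_pos: [447.3, -219.4, 110.1]
ee_rot: [180.0, -0.0, 105.4]
force: [0.2, 1.0, 0.0]
gripper_width: 23.7
gripper_force: 20.0
```

```bash
python3 w.py wr3 | head -1; python3 - <<'E'
from h import *
import pickle
f=grab_frame("top"); cv2.imwrite("pics/top3.png",f["image"])
g=grab_frame("scene"); 
im=np.hstack([cv2.resize(cv2.imread("pics/wr3.png"),(400,300)),cv2.resize(g["image"][190:290,270:403],(400,300),interpolation=cv2.INTER_CUBIC)])
cv2.imwrite("pics/c3.png",im)
E
```

```text
5.2 [ 447.31183563 -219.40729286  110.07754134] [ 1.79981316e+02 -2.19651624e-02  1.05400298e+02] 2.167416877310185
```

View pics/c3.png

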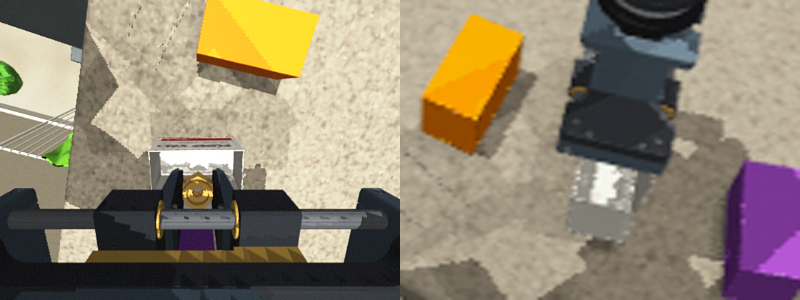

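The nut is held at about (198,187) in the left half of the composite, above the box. The box's −x rim corners are at about (150,151) and (243,150). I'll check those against the box pose.

```bash
python3 - <<'E'
from h import *
s=state(); f=grab_frame("wrist")
T=np.eye(4);T[:3,:3]=R.from_euler("xyz",s["ee_rot"],degrees=True).as_matrix();T[:3,3]=s["ee_pos"];T=T@np.array(f["tool_from_camera"])
a=hit(f,210,211,63,T);b=hit(f,340.5,210,63,T);m=(a+b)/2;d=b-a
print(a,b,np.linalg.norm(d),np.degrees(np.arctan2(d[1],d[0])))
bx=np.array([.267,-.964]);print("centre",m[:2]+26*bx, s["ee_pos"])
E
```

```text
[ 396.01165624 -212.81854044   63.        ] [ 487.28827174 -186.55785637   63.        ] 94.9791770107546 16.050759973293555
centre [ 448.59196399 -224.75219841] [ 447.0828515  -217.5851961   109.90694634]
```

>>> step_arm --pt "0 0 0 -5.6 -1.5 8 0" --pt "0 0 0 0 0 15 0" --pt "0 0 0 0 0 18 0" --pt "0 0 0 0 0 15 0" --pt "0 0 0 0 0 9 0" --pt "0 0 0 0 0 3 0" --pt "0 0 0 0 0 0 0" --pt "0 0 0 0 0 0 0"

```text
time_s: 6.4
ee_pos: [447.8, -224.9, 42.4]
ee_rot: [179.9, 0.0, 105.5]
force: [-1.0, 0.1, -0.5]
gripper_width: 23.7
gripper_force: 20.0
```

>>> step_arm --pt "0 0 0 0 0 0 0.3" --pt "0 0 0 0 0 0 0.5" --pt "0 0 0 0 0 0 0.5" --pt "0 0 0 0 0 0 0.5" --pt "0 0 0 0 0 -15 0.5" --pt "0 0 0 0 0 -25 0.5" --pt "0 0 0 0 0 -35 0.5" --pt "0 0 0 0 0 -25 0.5"

```text
time_s: 7.4
ee_pos: [448.0, -225.0, 144.5]
ee_rot: [179.9, 0.1, 105.5]
force: [-0.0, -0.4, -0.5]
gripper_width: 45.8
gripper_force: 0.0
```

>>> step_arm --pt "0 0 0 -8 0 -3 0.2" --pt "0 0 0 -17 0 0 0" --pt "0 0 0 -17 0 0 0" --pt "0 0 0 -15 0 0 0" --pt "0 0 0 -8 0 0 0" --pt "0 0 0 -2 0 0 0" --pt "0 0 0 0 0 0 0" --pt "0 0 0 0 0 0 0" --force 5

```text
time_s: 8.4
ee_pos: [465.2, -288.8, 145.0]
ee_rot: [-180.0, -0.0, 105.5]
force: [0.3, 0.4, 0.2]
gripper_width: 0.5
gripper_force: 0.0
```

```bash
python3 - <<'E'
from h import *
print(state()["ee_pos"])
g=grab_frame("scene")["image"];w=grab_frame("wrist")["image"]
im=np.hstack([cv2.resize(w,(400,300)),cv2.resize(g[190:290,290:423],(400,300),interpolation=cv2.INTER_CUBIC)])
cv2.imwrite("pics/c4.png",im)
E
```

```text
[ 465.18208423 -288.82482795  144.9627151 ]
```

View pics/c4.png

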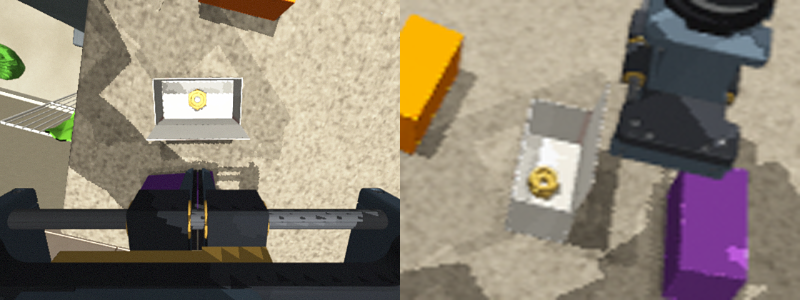

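The nut lies flat on the box floor at (198,99) and the flap is still open. Before lowering behind the flap I'll check the clearance to the purple box.

```bash
python3 - <<'E'
from h import *
import pickle
F=pickle.load(open("f0.pkl","rb"))
c=np.array([448,-226.5]);bx=np.array([.267,-.964]);by=np.array([.964,.267])
for n in F:
    hsv=cv2.cvtColor(F[n]["image"],cv2.COLOR_BGR2HSV)
    m=cv2.inRange(hsv,(125,80,30),(155,255,255))
    q=max(cv2.findContours(m,0,2)[0],key=cv2.contourArea); p=cv2.approxPolyDP(cv2.convexHull(q),2,True)[:,0]
    for u in p: print(n,u,*[(round(float((hit(F[n],*u,z)[:2]-c)@bx)),round(float((hit(F[n],*u,z)[:2]-c)@by))) for z in(0,63)])
p=np.array(state()["ee_pos"][:2])-c;print("tcp",p@bx,p@by)
E
```

```text
scene [404 246] (168, 63) (154, 26)
scene [404 284] (177, -44) (162, -74)
scene [398 292] (165, -69) (150, -97)
scene [377 288] (113, -72) (103, -100)
scene [379 254] (107, 23) (97, -11)
scene [384 244] (116, 56) (105, 19)
top [395 180] (171, 28) (151, 26)
top [407 211] (178, -72) (159, -68)
top [387 217] (116, -73) (99, -69)
top [376 188] (109, 20) (93, 19)
tcp 64.75418022043888 -0.046006106821643106
```

The purple box starts at about 100 mm in box x, and the fingers reach 81 mm, so it is clear. I'll descend and push the flap over from behind.

>>> step_arm --pt "0 0 0 0 0 8 0" --pt "0 0 0 0 0 16 0" --pt "0 0 0 0 0 16 0" --pt "0 0 0 0 0 8 0" --pt "0 0 0 0 0 2 0" --pt "0 0 0 3 0 0 0" --pt "0 0 0 6 0 0 0" --pt "0 0 0 6 0 0 0"

```text
time_s: 9.5
ee_pos: [461.3, -274.4, 95.3]
ee_rot: [180.0, 0.0, 105.5]
force: [-0.0, -0.2, -1.0]
gripper_width: 0.2
gripper_force: 0.0
```

>>> step_arm --pt "0 0 0 6 0 0 0" --pt "0 0 0 6 0 0 0" --pt "0 0 0 6 0 0 0" --pt "0 0 0 6 0 0 0" --pt "0 0 0 6 0 0 0" --pt "0 0 0 5 0 0 0" --pt "0 0 0 3 0 0 0" --pt "0 0 0 0 0 0 0"

```text
time_s: 10.5
ee_pos: [450.8, -237.6, 94.8]
ee_rot: [-180.0, -0.1, 105.5]
force: [-0.1, -0.4, 0.2]
gripper_width: 0.3
gripper_force: 0.0
```

```bash
python3 - <<'E'
from h import *
s=state();p=np.array(s["ee_pos"][:2])-[448,-226.5];print("tcp boxx",p@[.267,-.964],s["ee_pos"],s["force"])
g=grab_frame("scene")["image"];w=grab_frame("wrist")["image"]
im=np.hstack([cv2.resize(w,(400,300)),cv2.resize(g[190:290,290:423],(400,300),interpolation=cv2.INTER_CUBIC)])
cv2.imwrite("pics/c5.png",im)
E
```

```text
tcp boxx 11.457632986755664 [ 450.78551821 -237.61400376   94.8132098 ] [-0.14285953 -0.37489314  0.17918249]
```

View pics/c5.png

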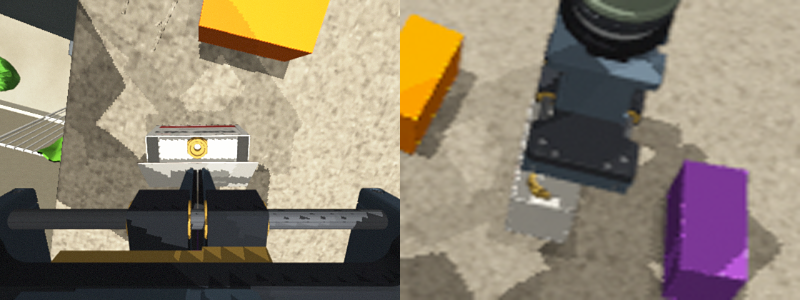

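The flap's edge at about (198,163) leans inward ahead of the fingers, and the nut is still at (198,148). I'll press it down while moving slightly inward.

>>> step_arm --pt "0 0 0 2 0 2 0" --pt "0 0 0 1 0 4 0" --pt "0 0 0 1 0 5 0" --pt "0 0 0 1 0 5 0" --pt "0 0 0 1 0 5 0" --pt "0 0 0 1 0 4 0" --pt "0 0 0 1 0 3 0" --pt "0 0 0 0 0 0 0"

```text
time_s: 11.6
ee_pos: [448.8, -230.4, 66.6]
ee_rot: [-180.0, -0.0, 105.5]
force: [0.4, -1.8, -0.4]
gripper_width: 0.4
gripper_force: 0.0
```

>>> step_arm --pt "0 0 0 3 0 0 0" --pt "0 0 0 3 0 0 0" --pt "0 0 0 4 0 0 0" --pt "0 0 0 3 0 0 0" --pt "0 0 0 0 0 1 0" --pt "0 0 0 0 0 0 0" --pt "0 0 0 0 0 0 0" --pt "0 0 0 0 0 0 0"

```text
time_s: 12.6
ee_pos: [445.5, -218.0, 65.9]
ee_rot: [180.0, -0.0, 105.5]
force: [0.4, 0.3, -0.7]
gripper_width: 0.4
gripper_force: 0.0
```

>>> step_arm --pt "0 0 0 0 0 -4 0" --pt "0 0 0 0 0 -10 0" --pt "0 0 0 0 0 -20 0" --pt "0 0 0 -10 0 -25 0" --pt "0 0 0 -25 0 -20 0" --pt "0 0 0 -25 0 -5 0" --pt "0 0 0 -10 0 0 0" --pt "0 0 0 0 0 0 0"

```text
time_s: 13.6
ee_pos: [463.9, -285.4, 149.7]
ee_rot: [-180.0, -0.1, 105.5]
force: [0.8, 0.1, -0.4]
gripper_width: 0.5
gripper_force: 0.0
```

```bash
python3 - <<'E'
from h import *
s=state();print(s["ee_pos"],s["force"])
g=grab_frame("scene")["image"];w=grab_frame("wrist")["image"]
im=np.hstack([cv2.resize(w,(400,300)),cv2.resize(g[190:290,290:423],(400,300),interpolation=cv2.INTER_CUBIC)])
cv2.imwrite("pics/c6.png",im)
E
```

```text
[ 463.88987335 -285.36781794  149.66012339] [ 0.75519831  0.06910367 -0.40167699]
```

View pics/c6.png

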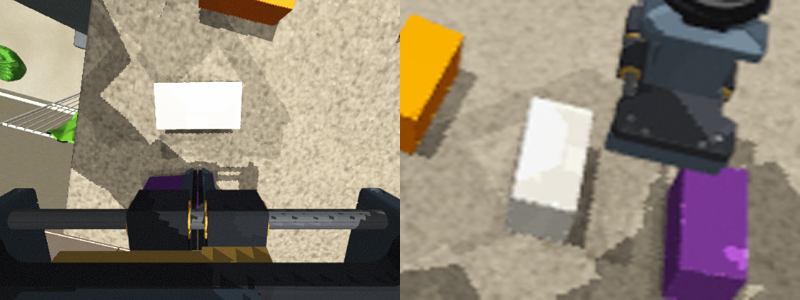

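The flap lies flat on the rim, covering the box at (198,106) in the wrist view. The gripper is clear, so I'm handing the job in.

```bash
python3 -c "
from workcell import *
print(job_done())"
```

```text
the job is handed in; nothing more can be done
None
```

The nut is in the white box with the flap folded shut, and the arm never came near the bleed key; I handed the job in at about 13.7 s, and no verdict came back.

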